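Short spin: shut the centrifuge and hold the run paddle

TASK

Swing the open clear lid of the mini centrifuge on the blue mat fully shut. Then press the orange spring paddle of the grey hold-to-run control box down to the middle of its travel, so that its white pointer stands in the green band of the scales, keep it there for at least three seconds and finish still holding it there with the fingers: the program ends while pressing. Do not press the paddle before the lid is shut, never push it down near its bottom stop, and leave the bottle, timer, marker and tubes where they are.

Things in the scene. Friction and masses are not known exactly. Their poses are not given: they have to be found in the camera images.
- mini_centrifuge: white mini centrifuge, 171 (x) x 152 (y) x 99 mm high when shut, fixed, on a 200 x 180 mm blue mat. Origin: centre of its underside; -x is its front (within 0.3 rad of facing the robot), z up. Its clear domed lid is hinged along y at the back
- lid_hinge (a point): middle of the lid's hinge line of the fixed housing, 80 mm behind the centrifuge's origin (+x), 60 mm above the bench; the hinge line runs along the centrifuge's y; same axes as the centrifuge
- lid_top (a point): point on the lid's outer (upper) face, on its centre line, moving with the lid; z = outward normal of that face. Lid shut: 110 mm in front of the hinge line, 39 mm above it (99 mm above the bench). The flat outer face reaches from it 19 mm to the front, 71 mm towards the hinge and 45 mm to either side; the lid's front edge is 153 mm from the hinge line
- mini_centrifuge_lid (a joint): lid angle, rad: 0 = shut (hard stop), 1.48 = fully open, standing up at the back. Starts at 1.0 to 1.4. Opening lifts the front edge and swings it back, so the outer face then looks away from the robot. Friction (about 0.12 N m) holds the lid about where it is left; it is shut by pushing its outer face forward and down
- control_box: grey hold-to-run box, 155 (x) x 90 (y) x 30 mm, fixed, with the orange paddle. Origin: centre of its underside; -x is its front (within 0.4 rad of facing the robot). Paddle hinge: along y, 50 mm behind the origin (+x), 45 mm up. Two upright scale plates (y 23 to 39 mm, both sides) stand 62 mm in front of the origin, 88 mm high: white band on top, green, red at the bottom
- paddle_pad (a point): centre of the ridged black rubber pad (50 x 30 mm) on top of the orange paddle, the place to press straight down; it moves with the paddle. The pad lies 90 mm in front of the hinge line; released it is 79 mm above the bench and 34 mm in front of the control box's origin. The paddle is 36 mm wide, 128 mm long, sloping up to the front at 0.32 rad when released
- paddle (a joint): how far the paddle is pressed, rad: 0 = released, 0.30 = bottom stop (the pad then 27 mm lower). Green band: 0.10 to 0.20, middle 0.15 (pad about 13 mm lower). Spring return: at the pad about 3 N starts it, 8 N holds it at 0.15, 13 N bottoms it
- amber_bottle: brown reagent bottle with black cap, 33 mm diameter, 68 mm high, loose behind the work; origin: centre of its underside. Bystander
- bench_timer: small white timer, 64 x 64 x 19 mm, loose, on the right; origin: centre of its underside. Bystander
- blue_marker: marker pen with blue cap, 132 mm long, 13 mm high, lying loose on the left; origin: centre of its underside. Bystander
- white_rack: white tube rack, 98 x 170 x 50 mm, fixed, on the left at the back; origin: centre of its underside. Bystander
- blue_tube: blue-capped tube, 16 mm diameter, 103 mm long, standing in the white rack, top 115 mm above the bench; origin: its foot. Bystander
- orange_tube: orange-capped tube, 16 mm diameter, 103 mm long, standing in the white rack, top 115 mm above the bench; origin: its foot. Bystander

How it is judged:
By the outcome, as a careful person would: the job done as asked, in the order asked, and still so for the second after the job is handed in, while the arm keeps its last pose, push and grip.
It also fails if it takes over 51 s, if anything falls off the work surface, if the arm or the gripper's body presses on something with over 40 N, if the wrist force passes 120 N, or if a joint passes its speed limit or range.

ROBOT

A 6-joint arm with a two-finger parallel gripper is mounted at the origin on a cart in front of the work surface, level with it; the furniture and walls round the work are solid. World frame = base frame: x ahead of the robot, y to its left, z up, the work surface at z = 0. Lengths are in m, angles in rad, forces in N, time in s.
With the tool pointing down it reaches from about 0.35 to 0.85 m from the base axis. Payload 8.1 kg.
Tool frame: the origin (TCP) lies at the very end of the fingers, on their centre line; the grasp point (between the pads) lies 19 mm behind it; z points along the fingers, y is the line along which they close (so a half turn about z gives the same grasp; the last joint's range is limited). The gripper opens to 93 mm and grips with 3 to 60 N. Pads are 15 mm wide; open, the fingers measure 128 mm over their backs; the gripper's body (75 mm by 188 mm) begins 65 mm behind the grasp point.
Start: joints at [-0.085, 0.13, 1.488, -0, 1.523, -0.085], TCP at [0.6, 0, 0.219] pointing down, gripper open.
Joint ranges: [-2.96, 2.96], [-0.89, 2.26], [0.02, 2.5], [-1.34, 4.48], [0, 2.73], [-2.66, 2.66]. Speed limits (rad/s): [2.39, 2.39, 2.79, 3.14, 3.14, 3.14].

INTERFACE

Orientations are given as a rotation vector (axis times angle).
In Python, from plant import monitor, eyes, ticket gives the robot as it stands.
- The arm moves only by the tool arm_command, never from a script. Its argument "deltas" is a list that holds one entry, the list of rows, each a list of 6 numbers: the shift along the world's x, y, z in cm, then the turn, a rotation vector about the world's x, y, z in degrees. In form: [[[tx, ty, tz, rx, ry, rz], ...]]. A call has 1 to 12 rows; each row shifts and turns the commanded pose from where the row before left it; what a row does not reach is not made up. A row lasts 1/12 s, in which the tool goes at most 41.7 mm and 7.16 degrees, less where a joint would pass 70% of its speed; a pose out of reach is approached as far as the arm can. A call is refused whole if a number of a shift passes 4.17 or a number of a turn 7.16, either way. A call with a gripper value outside its range is refused whole. "gripper" is the opening, from -1 (shut) to 1 (fully open), set as the call begins (left out, the last holds). The fingers move at their own pace and stop on an object; "squeeze" is the grip in N (left out, the last holds). Time passes only in rows, so rows that do not move let the fingers close. It gives the time, the measured TCP pose, the force, the opening and the grip force at its end, in the units of the state.
- monitor.read_state(): the state, without advancing time (a new reading comes with each control period).
- eyes.read_camera(name): name is "scene" or "side" or "wrist"; returns the picture (420x560x3 uint8, blue, green, red); there is no depth.
- eyes.camera_model(name): a dict with "fx", "fy", "cx", "cy" (pixels), "k1" (the pictures are not rectified: a ray, as slopes to the right and down, at radius r is drawn at 1 + k1 r^2 times it, then the intrinsics apply), "rvec" (rotation vector, rad) and "tvec" (3), from world to camera coordinates, as OpenCV has them. Camera axes: x right, y down, z forward; pixel columns grow to the right and rows downward; lengths in m; the calibration is good to about 2 mm. A picture is of the moment at which its call begins: read the wrist's pose just before it. camera_model takes no time and is no camera call; for the wrist camera it gives the pose at the moment of the call.
- ticket.close_job(): hands the job in; it is judged then, once.
The state is a dict: "t": time; "q": joint angles; "dq": joint speeds; "joint_torque": joint torques, N m; "tool_pos": TCP position; "orientation": TCP orientation; "force": force on the tool from outside, world axes, zero at the start; "wrist_torque": the same for the moment, N m; "opening": finger opening in m; "gripper_force": force on a finger pad.
Only numpy, scipy, OpenCV 4.12 (cv2) and the standard library are available. Lean on these libraries where they do the work, as an engineer would, in place of code of your own. Each camera call takes 0.05 s, during which the arm holds its last target. There are 200 camera calls.

## Working session

There is one attempt and no reset: what is moved stays moved. The work goes in short steps, Python scripts to look and compute and a tool call to move; the robot and the scene stay as the last step left them, time stands still between calls to the robot, and variables do not carry over. Pictures are saved under pics/ and viewed, at most 10 in all, crops included, and the job is handed in when it is done.

Besides the shell and the picture viewer there is one more tool, called by a JSON object that holds its "op" and its "data". arm_command: Moves the arm, as the interface text tells. Its arguments: {"type":"object","properties":{"deltas":{"type":"array"},"gripper":{"type":"number"},"squeeze":{"type":"number"}},"required":["deltas"]}

```bash
mkdir -p pics
cat > h.py <<'E'
import numpy as np, cv2
from plant import monitor, eyes, ticket
def model(n):
    m=eyes.camera_model(n); R=cv2.Rodrigues(np.array(m["rvec"],float))[0]; return m,R,np.array(m["tvec"],float)
def proj(n,P,mm=None):
    m,R,t=mm or model(n); c=np.atleast_2d(P)@R.T+t; s=c[:,:2]/c[:,2:]; s=s*(1+m["k1"]*(s**2).sum(1,keepdims=True))
    return s*[m["fx"],m["fy"]]+[m["cx"],m["cy"]]
def ray(n,uv,mm=None):
    m,R,t=mm or model(n); d=(np.array(uv,float)-[m["cx"],m["cy"]])/[m["fx"],m["fy"]]; s=d.copy()
    for _ in range(20): s=d/(1+m["k1"]*(s@s))
    return -R.T@t, R.T@np.append(s,1)
def onz(n,uv,z,mm=None):
    o,d=ray(n,uv,mm); return o+d*(z-o[2])/d[2]
def body(o,yaw,P):
    c,s=np.cos(yaw),np.sin(yaw); return np.atleast_2d(P)@np.array([[c,s,0],[-s,c,0],[0,0,1]])+[o[0],o[1],0]
E
python3 - <<'E'
from h import *
for n in("scene","side"):
    cv2.imwrite(f"pics/{n}0.png",cv2.resize(eyes.read_camera(n),(800,600),interpolation=cv2.INTER_CUBIC))
    print(n,-model(n)[1].T@model(n)[2])
print(monitor.read_state())
E
```

```text
scene [-0.36018921 -1.15706984  0.79773557]
side [0.30375073 0.92189676 0.61275227]
{'t': 0.1, 'q': array([-8.53887722e-02,  1.31069134e-01,  1.48918961e+00,  2.03887948e-05,
        1.52299235e+00, -8.53762505e-02]), 'dq': array([ 0.00031515, -0.00087736, -0.0031812 , -0.00149546, -0.00097496,
        0.00129708]), 'joint_torque': array([ 2.89806376e-03, -5.61339462e+01, -4.93095982e+01,  7.72326719e-02,
        2.89617141e-02, -2.83941080e-05]), 'tool_pos': array([5.99481849e-01, 8.11463128e-05, 2.17691644e-01]), 'orientation': array([-2.22054997e+00, -2.22051997e+00,  1.65312494e-03]), 'force': array([ 0.07775081,  0.12864656, -0.37575599]), 'wrist_torque': array([0.03878424, 0.00523939, 0.04135723]), 'gripper_force': 0.0, 'opening': 0.0930582879148067}
```

View pics/scene0.png

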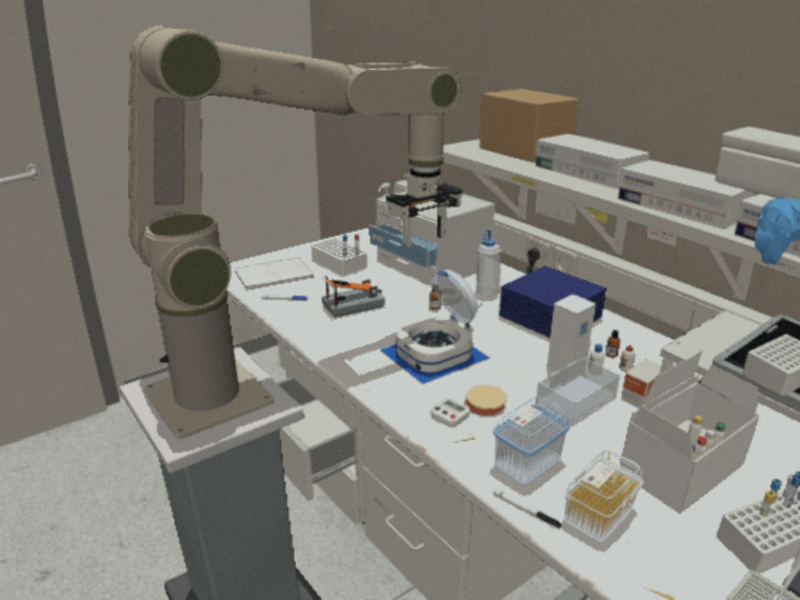

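View pics/side0.png

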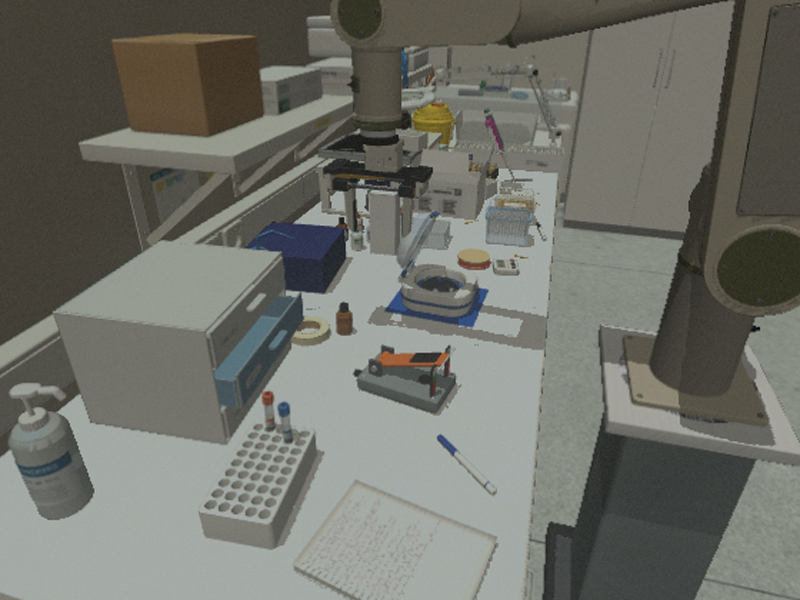

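The scene view shows the box at about (352,298) and the centrifuge at about (435,345), out of 800. The side view shows the box at about (405,378) and the centrifuge at about (438,280). I'll enlarge both.

Run:
```python
from h import *
for n,(x,y,w,h) in {"scene":(218,183,130,86),"side":(245,145,110,145)}.items():
    a=eyes.read_camera(n); s=6 if n=="scene" else 4
    c=cv2.resize(a[y:y+h,x:x+w],None,fx=s,fy=s,interpolation=cv2.INTER_CUBIC)
    for i in range(0,w,10): cv2.putText(c,str(x+i),(i*s,8),0,.3,(0,0,255)); cv2.line(c,(i*s,10),(i*s,16),(0,0,255))
    for i in range(0,h,10): cv2.putText(c,str(y+i),(0,i*s+4),0,.3,(0,0,255))
    cv2.imwrite(f"pics/{n}1.png",c)
```

```text
(no output)
```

View pics/scene1.png

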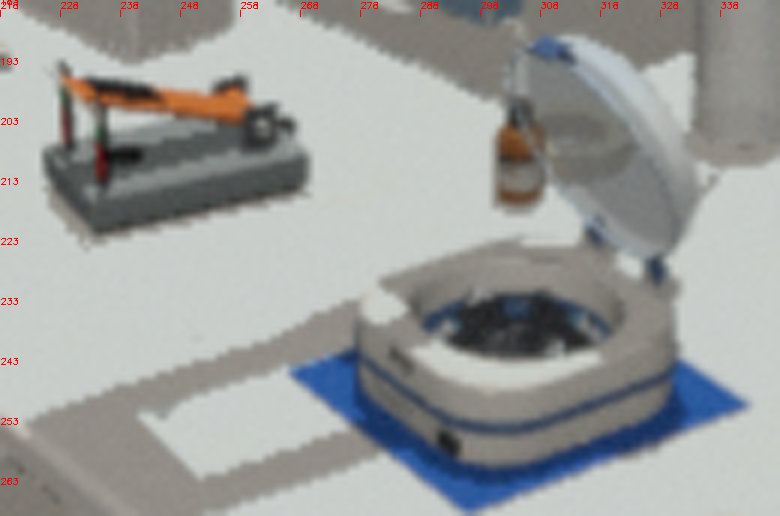

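View pics/side1.png

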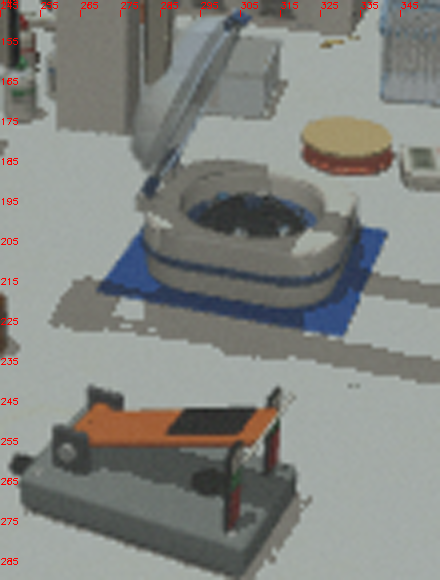

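The scene crop shows mat corners at crop (290,372), (470,514) and (748,404). It shows box top corners at (45,150), (98,197) and (308,155), and the lid's front tip at about (548,42). The side crop shows mat corners at (98,290), (345,335) and (387,232), and the box's front-left bottom corner at (240,580).

```bash
cat > fit.py <<'E'
from h import *
from scipy.optimize import least_squares
M={n:model(n) for n in("scene","side")}
S=lambda x,y:("scene",(218+x/6,183+y/6)); D=lambda x,y:("side",(245+x/4,145+y/4))
def fit(obs,x0):
    def res(p):
        return np.concatenate([(proj(n,body(p[:2],p[2],P),M[n])[0]-uv) for (n,uv),P in obs])
    r=least_squares(res,x0,loss="soft_l1"); print(r.x.round(4)); print(res(r.x).reshape(-1,2).round(1).tolist()); return r.x
cen=[(S(290,372),[-.1,.09,.001]),(S(470,514),[-.1,-.09,.001]),(S(748,404),[.1,-.09,.001]),
 (D(98,290),[.1,.09,.001]),(D(345,335),[-.1,.09,.001]),(D(387,232),[-.1,-.09,.001])]
C=fit(cen,[.6,0,0])
box=[(S(45,150),[-.0775,.045,.03]),(S(98,197),[-.0775,-.045,.03]),(S(308,155),[.0775,-.045,.03]),(S(95,233),[-.0775,-.045,0]),
 (D(240,580),[-.0775,.045,0]),(D(243,550),[-.0775,.045,.03]),(D(20,485),[.0775,.045,.03]),(D(296,468),[-.0775,-.045,.03])]
B=fit(box,[.6,.2,0])
# pad centre check: lid tip vs angle
print("pad",body(B[:2],B[2],[-.034,0,.079]),"px side",(proj("side",body(B[:2],B[2],[-.034,0,.079]),M["side"])-[245,145])*4)
print("hinge",body(C[:2],C[2],[.08,0,.06]),(proj("scene",body(C[:2],C[2],[.08,0,.06]),M["scene"])-[218,183])*6,(proj("side",body(C[:2],C[2],[.08,0,.06]),M["side"])-[245,145])*4)
def lid(a,f,u,y=0): # f in front of the hinge, u above when shut
    return body(C[:2],C[2],[.08-f*np.cos(a)+u*np.sin(a),y,.06+f*np.sin(a)+u*np.cos(a)])[0]
if __name__=="__main__":
  for a in(1.,1.1,1.2,1.3,1.4):
    p=[lid(a,.153,0),lid(a,.129,.039),lid(a,.039,.039)]
    print(a,((proj("scene",p,M["scene"])-[218,183])*6).round().tolist(),((proj("side",p,M["side"])-[245,145])*4).round().tolist(),lid(a,.11,.039).round(3))
E
python3 fit.py
```

```text
[ 0.5085 -0.1565 -0.0435]
[[-1.6, -0.3], [-0.5, -0.0], [0.3, -0.6], [-0.5, -0.6], [0.1, -0.8], [0.0, -1.6]]
[ 0.4977  0.1771 -0.1542]
[[-1.6, -1.7], [-1.4, -0.4], [0.2, -1.9], [-0.5, 0.7], [0.4, 0.9], [0.2, -1.5], [-2.4, -2.6], [-0.2, -2.1]]
pad [[0.46413901 0.18234205 0.079     ]] px side [[206.88323522 416.15143074]]
hinge [[ 0.58845746 -0.15994485  0.06      ]] [[626.02885795 256.80595825]] [[155.98612648 176.84858189]]
1.0 [[518.0, 88.0], [585.0, 67.0], [646.0, 168.0]] [[262.0, 42.0], [204.0, 33.0], [143.0, 115.0]] [ 0.562 -0.159  0.174]
1.1 [[538.0, 69.0], [603.0, 56.0], [653.0, 168.0]] [[245.0, 30.0], [188.0, 27.0], [137.0, 115.0]] [ 0.573 -0.159  0.176]
1.2 [[559.0, 53.0], [622.0, 48.0], [660.0, 169.0]] [[228.0, 20.0], [171.0, 23.0], [131.0, 117.0]] [ 0.585 -0.16   0.177]
1.3 [[580.0, 39.0], [641.0, 42.0], [666.0, 170.0]] [[210.0, 12.0], [155.0, 21.0], [125.0, 119.0]] [ 0.597 -0.16   0.176]
1.4 [[601.0, 27.0], [659.0, 38.0], [672.0, 173.0]] [[191.0, 6.0], [138.0, 20.0], [119.0, 121.0]] [ 0.608 -0.161  0.175]
```

Run:
```python
from h import *
for l,n,uv in [("amber","scene",(218+520/6,183+205/6)),("amber side","side",(344*.7,333*.7)),("washbottle","scene",(488*.7,298*.7)),("bluebox left bottom","scene",(502*.7,320*.7)),("bluebox bottom front","scene",(556*.7,335*.7)),("bluebox side","side",(300*.7,288*.7)),("timer","side",(507*.7,272*.7)),("greyholder","scene",(560*.7,375*.7))]:
    print(l,onz(n,uv,0).round(3))
```

```text
amber [ 0.658  0.015 -0.   ]
amber side [0.665 0.041 0.   ]
washbottle [ 0.826 -0.017  0.   ]
bluebox left bottom [ 0.763 -0.135  0.   ]
bluebox bottom front [ 0.815 -0.277  0.   ]
bluebox side [ 0.834 -0.113  0.   ]
timer [ 0.37  -0.343  0.   ]
greyholder [ 0.677 -0.406  0.   ]
```

{"op": "arm_command", "data": {"deltas": [[[0.7,0,0.5,0,0,6],[0.7,0,0.5,0,0,6],[0.7,0,0.5,0,0,6],[0.7,0,0.5,0,0,6],[0.7,0,0.5,0,0,6],[0.7,0,0.5,0,0,6],[0.7,0,0.5,0,0,6],[0.7,0,0.5,0,0,6],[0.7,0,0.5,0,0,6],[0.7,0,0.5,0,0,6],[0.7,0,0.5,0,0,6],[0.7,0,0.5,0,0,6]]], "gripper": -1}}

```text
t: 1.2
tool_pos: [0.6842, 0.0, 0.2785]
orientation: [-0.483, -3.104, 0.0]
force: [-0.1, 0.4, -0.4]
opening: 0.0176
gripper_force: 0.0
```

{"op": "arm_command", "data": {"deltas": [[[0,-2,0,0,0,6],[0,-2,0,0,0,6],[0,-2,0,0,0,6],[0,-2,0,0,0,0],[0,-2,0,0,0,0],[0,-2,0,0,0,0],[0,-2,0,0,0,0],[0,-2,0,0,0,0],[0,0,0,0,0,0],[0,0,0,0,0,0]]]}}

```text
t: 2.03
tool_pos: [0.6837, -0.1609, 0.278]
orientation: [-0.003, -3.141, -0.001]
force: [-0.4, 0.3, -0.0]
opening: 0.0003
gripper_force: 0.0
```

{"op": "arm_command", "data": {"deltas": [[[0,0,-1.5,0,0,0],[0,0,-1.5,0,0,0],[0,0,-1.5,0,0,0],[0,0,-1.5,0,0,0],[0,0,-1.5,0,0,0],[0,0,-1.5,0,0,0],[0,0,-1.5,0,0,0],[-1,0,0,0,0,0],[-1,0,0,0,0,0],[-1,0,0,0,0,0],[-1,0,0,0,0,0],[-1,0,0,0,0,0]]]}}

```text
t: 3.03
tool_pos: [0.6336, -0.1584, 0.1735]
orientation: [0.002, -3.141, -0.001]
force: [-0.5, -0.1, 0.1]
opening: 0.0005
gripper_force: 0.0
```

Run:
```python
from h import *
a=eyes.read_camera("scene")[180:270,240:360]; b=eyes.read_camera("side")[110:230,250:350]
a=cv2.resize(a,(480,360),interpolation=2); b=cv2.resize(b,(300,360),interpolation=2)
cv2.imwrite("pics/c2.png",np.hstack([a,b]))
```

```text
(no output)
```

View pics/c2.png

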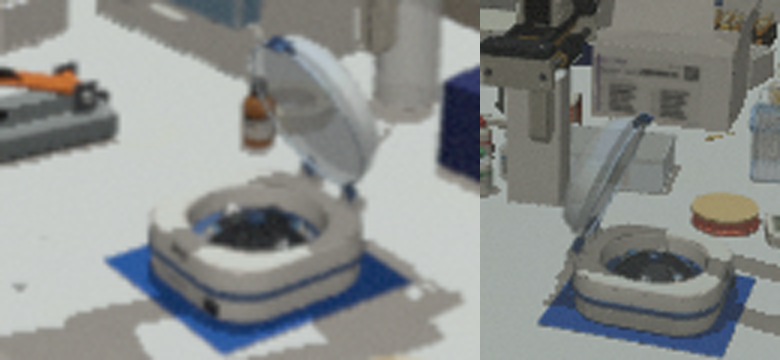

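The side view shows the closed fingers at about (540,110), behind the lid. I'll push along the lid's arc.

{"op": "arm_command", "data": {"deltas": [[[-1.2,0,-0.2,0,0,0],[-1.2,0,-0.2,0,0,0],[-1.2,0,-0.2,0,0,0],[-0.7,0,-0.1,0,0,0],[-0.7,0,-0.1,0,0,0],[-0.7,0,-0.1,0,0,0],[-0.7,0,-0.2,0,0,0],[-0.7,0,-0.2,0,0,0],[-0.7,0,-0.2,0,0,0],[-0.6,0,-0.3,0,0,0],[-0.6,0,-0.4,0,0,0],[-0.6,0,-0.4,0,0,0]]]}}

```text
t: 4.13
tool_pos: [0.5374, -0.1601, 0.1473]
orientation: [-0.0, -3.142, 0.0]
force: [0.3, 0.1, 1.7]
opening: 0.0004
gripper_force: 0.7
```

Contact is light, about 1.7 N. I'll continue down to shut.

{"op": "arm_command", "data": {"deltas": [[[-0.5,0,-0.4,0,0,0],[-0.6,0,-0.4,0,0,0],[-0.5,0,-0.5,0,0,0],[-0.5,0,-0.5,0,0,0],[-0.4,0,-0.6,0,0,0],[-0.4,0,-0.6,0,0,0],[-0.3,0,-0.6,0,0,0],[-0.3,0,-0.6,0,0,0],[-0.3,0,-0.5,0,0,0],[0,0,0,0,0,0]]]}}

```text
t: 4.97
tool_pos: [0.4993, -0.1599, 0.0995]
orientation: [-0.0, -3.141, -0.0]
force: [0.3, -0.2, 0.3]
opening: 0.0002
gripper_force: 0.0
```

{"op": "arm_command", "data": {"deltas": [[[0,0,-0.1,0,0,0],[0,0,-0.1,0,0,0],[0,0,0,0,0,0],[0,0,0,0,0,0]]]}}

```text
t: 5.3
tool_pos: [0.5002, -0.1601, 0.099]
orientation: [-0.0, 3.141, -0.0]
force: [-1.8, 0.0, 3.2]
opening: 0.0003
gripper_force: 1.3
```

{"op": "arm_command", "data": {"deltas": [[[0,0,-0.1,0,0,0],[0,0,-0.1,0,0,0],[0,0,0,0,0,0],[0,0,0,0,0,0]]]}}

```text
t: 5.63
tool_pos: [0.5003, -0.1601, 0.0988]
orientation: [-0.0, 3.141, -0.001]
force: [-9.5, 2.0, 18.2]
opening: 0.0002
gripper_force: 9.0
```

The lid is on its stop: z is 0.0988 at 18 N. Next I'll lift and move over to the pad.

{"op": "arm_command", "data": {"deltas": [[[0,0,1,0,0,0],[0,0,2,0,0,0],[0,0,2,0,0,0],[0,0,2,0,0,0],[0,0,1,0,0,0]]]}}

```text
t: 6.05
tool_pos: [0.5013, -0.1604, 0.1796]
orientation: [-0.0, 3.138, -0.002]
force: [0.7, -0.8, 0.2]
opening: 0.0004
gripper_force: 0.0
```

{"op": "arm_command", "data": {"deltas": [[[-0.3,2.8,0,0,0,-0.8],[-0.3,2.8,0,0,0,-0.8],[-0.3,2.8,0,0,0,-0.8],[-0.3,2.8,0,0,0,-0.8],[-0.3,2.8,0,0,0,-0.8],[-0.3,2.8,0,0,0,-0.8],[-0.3,2.8,0,0,0,-0.8],[-0.3,2.8,0,0,0,-0.8],[-0.3,2.8,0,0,0,-0.8],[-0.3,2.8,0,0,0,-0.8],[-0.3,2.8,0,0,0,-0.8],[-0.3,2.8,0,0,0,0]]]}}

```text
t: 7.05
tool_pos: [0.4636, 0.1774, 0.1764]
orientation: [0.242, 3.132, 0.0]
force: [0.3, -0.3, 0.2]
opening: 0.0005
gripper_force: 0.0
```

{"op": "arm_command", "data": {"deltas": [[[0,0.6,0,0,0,0],[0,0,0,0,0,0],[0,0,0,0,0,0]]]}}

```text
t: 7.3
tool_pos: [0.4639, 0.1817, 0.1763]
orientation: [-0.239, -3.132, 0.001]
force: [-0.9, 0.3, -0.1]
opening: 0.0005
gripper_force: 0.0
```

Run:
```python
from h import *
m=model("wrist"); a=eyes.read_camera("wrist")
from fit import B
for P in([-.034,0,.079],[-.0775,.045,.03],[-.0775,-.045,.03]): print((proj("wrist",body(B[:2],B[2],P),m)*1.0).round())
b=eyes.read_camera("side")[120:300,230:370]
c=eyes.read_camera("scene")[170:270,210:350]
o=np.zeros((600,800,3),np.uint8); o[:300,:400]=cv2.resize(a,(400,300)); o[:300,400:]=cv2.resize(c,(400,300)); 
o[300:,:233]=cv2.resize(b,(233,300)); cv2.imwrite("pics/d.png",o)
```

```text
[ 0.5085 -0.1565 -0.0435]
[[-1.6, -0.3], [-0.5, -0.0], [0.3, -0.6], [-0.5, -0.6], [0.1, -0.8], [0.0, -1.6]]
[ 0.4977  0.1771 -0.1542]
[[-1.6, -1.7], [-1.4, -0.4], [0.2, -1.9], [-0.5, 0.7], [0.4, 0.9], [0.2, -1.5], [-2.4, -2.6], [-0.2, -2.1]]
pad [[0.46413901 0.18234205 0.079     ]] px side [[206.88323522 416.15143074]]
hinge [[ 0.58845746 -0.15994485  0.06      ]] [[626.02885795 256.80595825]] [[155.98612648 176.84858189]]
[[285. 205.]]
[[329. 153.]]
[[241. 152.]]
```

View pics/d.png

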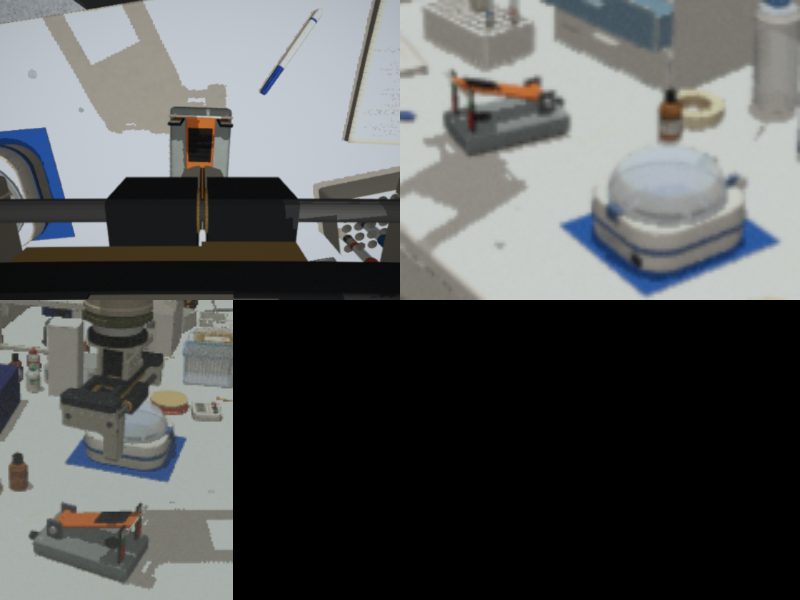

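The lid is shut in the scene view. In the wrist view the pad centre is at about (280,203), against a predicted (285,205), so I'll shift y by −3 mm and descend.

{"op": "arm_command", "data": {"deltas": [[[0,-0.3,-1,0,0,0],[0,0,-1.5,0,0,0],[0,0,-1.5,0,0,0],[0,0,-1.5,0,0,0],[0,0,-1.5,0,0,0],[0,0,-1,0,0,0],[0,0,-0.5,0,0,0],[0,0,-0.3,0,0,0],[0,0,-0.3,0,0,0],[0,0,0,0,0,0]]]}}

```text
t: 8.28
tool_pos: [0.4642, 0.1789, 0.0856]
orientation: [0.241, 3.132, 0.0]
force: [0.2, 0.4, -1.2]
opening: 0.0006
gripper_force: 0.0
```

{"op": "arm_command", "data": {"deltas": [[[0,0,-0.2,0,0,0],[0,0,-0.2,0,0,0],[0,0,-0.2,0,0,0],[0,0,0,0,0,0]]]}}

```text
t: 8.62
tool_pos: [0.4643, 0.1792, 0.0798]
orientation: [0.241, 3.132, 0.001]
force: [0.0, 0.3, 4.0]
opening: 0.0005
gripper_force: 1.5
```

{"op": "arm_command", "data": {"deltas": [[[0,0,-0.3,0,0,0],[0,0,-0.3,0,0,0],[0,0,-0.3,0,0,0],[0,0,-0.3,0,0,0],[0,0,0,0,0,0],[0,0,0,0,0,0]]]}}

```text
t: 9.12
tool_pos: [0.464, 0.1793, 0.068]
orientation: [0.241, 3.132, 0.001]
force: [-3.7, -0.8, 8.0]
opening: 0.0004
gripper_force: 3.6
```

Run:
```python
from h import *
b=eyes.read_camera("side")[235:295,270:330]
c=eyes.read_camera("scene")[185:225,220:260]
cv2.imwrite("pics/e.png",np.hstack([cv2.resize(b,(400,400),interpolation=2),cv2.resize(c,(400,400),interpolation=2)]))
print([monitor.read_state()["force"][2].round(1) for _ in range(3)])
```

```text
[np.float64(7.8), np.float64(7.8), np.float64(7.8)]
```

View pics/e.png

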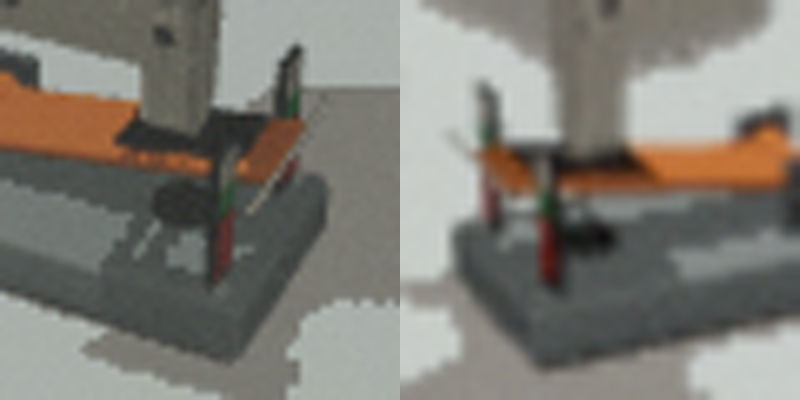

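The pointer at the paddle's front edge stands level with the green patches (side view about (228,185), scene view about (547,185)). The force is 8 N and the geometry gives about 0.14 rad, so I'll hold there.

{"op": "arm_command", "data": {"deltas": [[[0,0,0,0,0,0],[0,0,0,0,0,0],[0,0,0,0,0,0],[0,0,0,0,0,0],[0,0,0,0,0,0],[0,0,0,0,0,0],[0,0,0,0,0,0],[0,0,0,0,0,0],[0,0,0,0,0,0],[0,0,0,0,0,0],[0,0,0,0,0,0],[0,0,0,0,0,0]]]}}

```text
t: 10.22
tool_pos: [0.4641, 0.1793, 0.0682]
orientation: [0.241, 3.132, 0.001]
force: [-3.8, -0.4, 8.9]
opening: 0.0002
gripper_force: 3.6
```

{"op": "arm_command", "data": {"deltas": [[[0,0,0,0,0,0],[0,0,0,0,0,0],[0,0,0,0,0,0],[0,0,0,0,0,0],[0,0,0,0,0,0],[0,0,0,0,0,0],[0,0,0,0,0,0],[0,0,0,0,0,0],[0,0,0,0,0,0],[0,0,0,0,0,0],[0,0,0,0,0,0],[0,0,0,0,0,0]]]}}

```text
t: 11.22
tool_pos: [0.4641, 0.1793, 0.0682]
orientation: [0.241, 3.132, 0.001]
force: [-4.2, 0.6, 8.0]
opening: 0.0005
gripper_force: 3.6
```

{"op": "arm_command", "data": {"deltas": [[[0,0,0,0,0,0],[0,0,0,0,0,0],[0,0,0,0,0,0],[0,0,0,0,0,0],[0,0,0,0,0,0],[0,0,0,0,0,0],[0,0,0,0,0,0],[0,0,0,0,0,0],[0,0,0,0,0,0],[0,0,0,0,0,0],[0,0,0,0,0,0],[0,0,0,0,0,0]]]}}

```text
t: 12.22
tool_pos: [0.4641, 0.1793, 0.0681]
orientation: [0.241, 3.132, 0.001]
force: [-2.9, 0.5, 9.2]
opening: 0.0003
gripper_force: 3.6
```

{"op": "arm_command", "data": {"deltas": [[[0,0,0,0,0,0],[0,0,0,0,0,0],[0,0,0,0,0,0],[0,0,0,0,0,0],[0,0,0,0,0,0],[0,0,0,0,0,0],[0,0,0,0,0,0],[0,0,0,0,0,0],[0,0,0,0,0,0],[0,0,0,0,0,0],[0,0,0,0,0,0],[0,0,0,0,0,0]]]}}

```text
t: 13.22
tool_pos: [0.4641, 0.1793, 0.0682]
orientation: [0.241, 3.132, 0.001]
force: [-2.8, 0.5, 7.6]
opening: 0.0004
gripper_force: 3.6
```

```bash
python3 -c "
from plant import ticket
print(ticket.close_job())"
```

```text
the job is handed in; nothing more can be done
None
```

The lid is fully shut, and the job was handed in with the fingers still pressing the paddle, held for just over 4 s at about 8 N (roughly 0.14 rad), with its pointer level with the green band in the pictures.

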